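Isolate the jar shaker and clamp the sample jar

TASK

Make the jar shaker safe and clamp its jar: turn the red isolator handle on the grey box fully to off (a quarter turn counterclockwise), then swing the orange lockout hasp beside it all the way out over the edge of the box. Then tighten the blue clamp knob over the sample jar, clockwise from above, until it slips with a click, and stop there: two clicks at the most. Leave the other jars, the bottle and the beaker where they stand.

Things in the scene. Friction and masses are not known exactly. Their poses are not given: they have to be found in the camera images.
- isolator (a joint): Angle of the red isolator handle about its vertical axis: 0 on, 1.571 (hard stop) off; it grows counterclockwise seen from above. Starts between 0 and 0.2. Stays where it is left; takes about 0.12 N m to turn.
- handle_center (a point): Point on the axis of the red isolator handle, halfway up its bar. The bar is 90 mm long (45 mm either side of the axis), 16 mm wide and 28 mm high, from 10 to 38 mm over the top of the grey isolator box, and carries a white line on its top near the pointer end; a flat hub of radius 24 mm lies under it. This point is 24 mm over the box top (box 180 x 150 mm, 85 mm high, fixed to the bench; a 2 mm yellow plate under the handle).
- handle_pointer (a point): Point in the pointer end of the same bar, 40 mm from its axis. It points away from the hasp when on, and to the left (+y of the box, whose front with the hasp faces the robot) when off. Once off, 78 mm lie free between bar and stowed hasp tab.
- hasp (a joint): Angle of the orange lockout hasp about its vertical pivot: 0 stowed along the front edge of the box top, 1.6 (hard stop) swung out square over the front edge, towards the robot; it grows clockwise seen from above. Starts between 0 and 0.15. Stays where it is left; takes about 0.05 N m.
- hasp_pivot (a point): Point on the hasp's vertical pivot axis, at the height of hasp_tab. The hasp is a flat orange tongue 85 mm long, 22 mm wide and 4 mm thick with two black padlock holes, lying 3 mm over the box top.
- hasp_tab (a point): Centre of the upright orange tab at the free end of the hasp, 62 mm from its pivot, 18 mm over the box top. The tab stands on the tongue: 22 mm long (along the tongue), 8 mm thick, from 6 to 30 mm over the box top. To swing the hasp out, push the tab from the handle's side, towards the outside of the box.
- screw (a joint): Angle of the clamp screw (with the black collar, white mark, under the blue knob) in rad, 0 at the start, growing clockwise seen from above. Each rad lowers screw, knob and pad by 3.5 mm. It turns 1.2 to 3.1 rad before the pad is tight on the jar, then stops. Turning it freely takes about 0.1 N m.
- knob (a joint): Slip angle of the blue knob relative to the screw: 0 at the start and as long as they turn together. When the pad is tight the knob slips clockwise at about 0.2 N m over ten spring detents: one click every 0.63 rad, when it snaps forward into the next notch. Grows clockwise seen from above. A white mark on the knob's skirt lines up with the white mark on the collar until it slips.
- knob_center (a point): Point on the vertical axis of the blue clamp knob, halfway up its wings. The knob is a bar of two wings, 130 mm from tip to tip, 14 mm thick and 24 mm high (12 mm above and below this point), on a round skirt of radius 31 mm whose top is 6 mm below this point. Nothing else stands in the wings' sweep; the top of the black collar (radius 38 mm) lies 23 mm below this point, that of the bridge (168 x 36 mm) 34 mm at the start.
- wing_orange (a point): Point in the wing with the orange end, 50 mm from the knob's axis.
- wing_blue (a point): Point in the other wing, 50 mm from the knob's axis.
- press: The clamp's round pad (radius 26 mm) on the end of the screw, over the jar lid, with screw and knob that it carries. Its frame is that of the bridge, on the screw's axis at about bench height.
- sample_jar: The jar to be clamped: orange contents, red lid, radius 34 mm, 95 mm high, 0.35 kg, standing loose on the shaker platform under the pad. Origin at the centre of its underside.
- jar_nest (a point): Centre of the platform top between four short black studs, where the sample jar stands, on the screw's axis, 58 mm over the bench. The white shaker under it (200 x 190 mm) is fixed. The clamp bridge over it stands on two posts 70 mm either side of this point.
- jar_a: Another jar, red lid, radius 34 mm, 95 mm high, loose, not to be moved. Origin under its centre.
- jar_b: Another jar, yellow lid, radius 34 mm, 95 mm high, loose, not to be moved. Origin under its centre.
- beaker: Clear beaker with white spatulas, radius 36 mm, 155 mm high over all, loose, not to be moved. Origin under its centre.
- wash_bottle: White bottle with blue cap, radius 32 mm, 170 mm high, loose, not to be moved. Origin under its centre.
- jar_c: Another jar, green lid, radius 34 mm, 95 mm high, loose, not to be moved. Origin under its centre.
Things that resemble listed ones, but are neither listed nor needed, are in the scene too. What is shaped like the part that bears isolator but purple is not meant.

How it is judged:
By the outcome, as a careful person would: the job done as asked, in the order asked, and still so for the second after the job is handed in, with the robot touching nothing.
It also fails if it takes over 72 s, if anything falls off the work surface, if the arm or the gripper's body presses on something with over 40 N, if the wrist force passes 120 N, or if a joint passes its speed limit or range.

ROBOT

A 6-joint arm with a two-finger parallel gripper is mounted at the origin on the work surface. World frame = base frame: x ahead of the robot, y to its left, z up, the work surface at z = 0. Lengths are in m, angles in degrees, forces in N, time in s.
With the tool pointing down it reaches from about 0.325 to 0.85 m from the base axis. Payload 15.5 kg.
Tool frame: the origin (TCP) lies at the very end of the fingers, on their centre line; the grasp point (between the pads) lies arm.grip_depth behind it (arm.grip_depth is the distance from the TCP to the grasp point, in m); z points along the fingers, y is the line along which they close (so a half turn about z gives the same grasp; the last joint's range is limited). The gripper opens to 91 mm and grips with 3 to 60 N. Pads are 32 mm wide; open, the fingers measure 118 mm over their backs; the gripper's body (76 mm by 178 mm) begins 60 mm behind the grasp point.
Start: joints at [-80.014, 28.281, 77.091, -0, 74.628, -5.472], TCP at [0.167, -0.602, 0.214] pointing down, gripper open.
Joint ranges: [-166.48, 166.48], [-47.26, 123.95], [12.59, 153.08], [-70.14, 250.14], [6.76, 159.57], [-176.63, 176.63]. Speed limits (degrees/s): [108.29, 108.29, 147.25, 172.46, 172.46, 172.46].

INTERFACE

Orientations are given as a 3x3 rotation matrix whose columns are the frame's x, y, z axes.
In Python, from rig import arm gives the robot as it stands. Calls block until the motion is done:
- arm.move_to(position, orientation): joint-space move of the TCP to a pose.
- arm.move_l(position, orientation=None, feed=0.15): straight line of the TCP; orientation=None keeps the orientation; feed is the mean speed in m/s.
- arm.move_joints(angles): joint-space move.
- arm.grip(opening): finger opening in m; the grip force is fixed at half the most; returns when the fingers have stopped.
- arm.sleep(seconds).
- arm.solve_ik(position, orientation): joint angles nearest the present ones, or None.
- arm.snapshot(name): name is "side" or "top" or "wrist"; returns the picture (400x640x3 uint8, red, green, blue); there is no depth.
- arm.get_calibration(name): a dict with "intrinsics" (3x3 intrinsics, pixels), "cam_to_world" (4x4, takes a point from camera to world coordinates). Camera axes: x right, y down, z forward; pixel columns grow to the right and rows downward; lengths in m; the calibration is good to about 2 mm. The wrist camera is an equidistant fisheye: a pixel r from the principal point sees the ray r / f radians off the axis. A picture is of the moment at which its call begins: read the wrist's pose just before it. get_calibration takes no time and is no camera call; for the wrist camera it gives the pose at the moment of the call.
A pose or a line that the arm cannot do raises arm.Unreachable and nothing moves.
- arm.sign_off(): hands the job in; it is judged then, once.
Readings, each from a call of its own:
- arm.current_t(): time.
- arm.current_joint_positions(): joint angles.
- arm.current_dq(): joint speeds.
- arm.current_tau(): joint torques, N m.
- arm.current_ee_pos(): TCP position.
- arm.current_tool_rot(): TCP orientation.
- arm.current_force(): force on the tool from outside, world axes, zero at the start.
- arm.current_torque(): the same for the moment, N m.
- arm.current_width(): finger opening in m.
- arm.current_grasp_force(): force on a finger pad.
Only numpy, scipy, OpenCV 4.12 (cv2) and the standard library are available. Lean on these libraries where they do the work, as an engineer would, in place of code of your own. Each camera call takes 0.05 s, during which the arm holds its last target. There are 200 camera calls.

## Working session

There is one attempt and no reset: what is moved stays moved. The work goes in short steps, each a Python script; the robot and the scene stay as the last script left them, time stands still between calls to the robot, and variables do not carry over. Pictures are saved under pics/ and viewed, at most 10 in all, crops included, and the job is handed in when it is done.

```bash
mkdir -p pics; ls
python3 - <<'E'
from rig import arm
import cv2,numpy as np
for n in ("top","side"):
    im=arm.snapshot(n); cv2.imwrite(f"pics/{n}0.png",im[:,:,::-1])
    c=arm.get_calibration(n); print(n,np.round(c["intrinsics"],1).tolist(),np.round(c["cam_to_world"],3).tolist())
print(arm.grip_depth,arm.current_t(),np.round(arm.current_tool_rot(),3).tolist())
E
```

```text
pics
top [[511.5, 0.0, 317.9], [0.0, 511.5, 201.7], [0.0, 0.0, 1.0]] [[0.018, -0.993, 0.12, 0.348], [-1.0, -0.02, -0.022, -0.004], [0.024, -0.12, -0.993, 1.488], [0.0, 0.0, 0.0, 1.0]]
side [[361.6, 0.0, 323.6], [0.0, 361.6, 200.2], [0.0, 0.0, 1.0]] [[-0.855, -0.363, 0.37, 0.134], [-0.518, 0.61, -0.6, 0.624], [-0.008, -0.705, -0.709, 0.897], [0.0, 0.0, 0.0, 1.0]]
0.0188 0.1 [[0.964, 0.267, -0.0], [0.267, -0.964, 0.001], [0.0, -0.001, -1.0]]
```

View pics/top0.png

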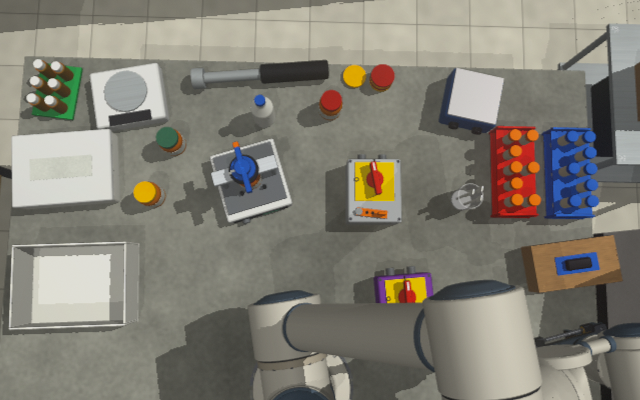

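View pics/side0.png

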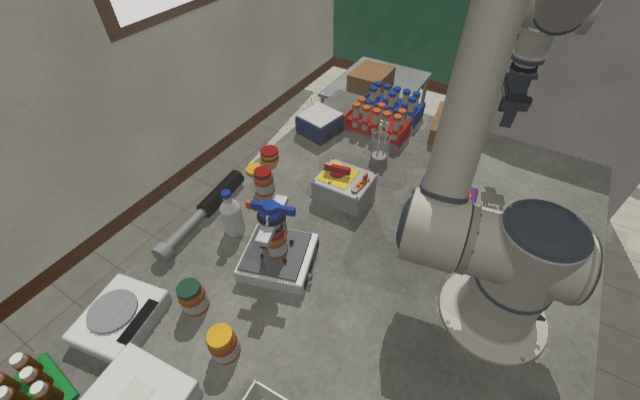

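The top view shows the grey isolator box around (375,190), with the red handle at (375,179) and the orange hasp at (371,213). The clamp knob is at (243,170), and the purple decoy at (405,290). I'll enlarge the first two areas.

Run:
```python
import cv2,numpy as np
im=cv2.imread("pics/top0.png")
a=cv2.resize(im[150:230,340:410],None,fx=5.7,fy=5.7,interpolation=cv2.INTER_CUBIC)
b=cv2.resize(im[130:210,205:275],None,fx=5.7,fy=5.7,interpolation=cv2.INTER_CUBIC)
cv2.imwrite("pics/crop1.png",np.hstack([a,b])); print(a.shape)
```

```text
(456, 399, 3)
```

View pics/crop1.png

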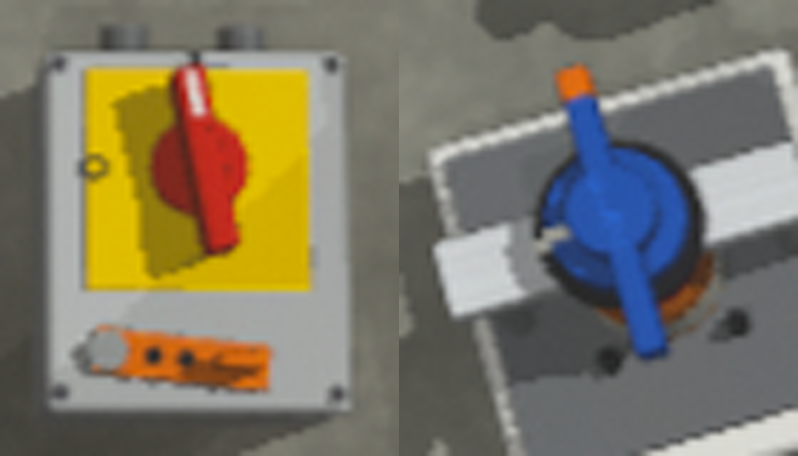

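The crop shows the bar from (190,68) at the pointer to (222,252). The hasp pivot is at (105,350) and the tab end at (268,370). The orange wing tip is at (575,82) and the blue tip at (650,350). Next I'll convert these to world coordinates, triangulating the knob height with the side view.

```bash
cat > h.py <<'E'
import numpy as np,cv2
from scipy.spatial.transform import Rotation as R
from rig import arm
def ray(n,u,v,c=None):
    c=c or arm.get_calibration(n);K=np.array(c["intrinsics"]);T=np.array(c["cam_to_world"])
    p=np.array([(u-K[0,2])/K[0,0],(v-K[1,2])/K[1,1]])
    if n=="wrist":
        r=np.linalg.norm(p); d=np.r_[p*np.sin(r)/max(r,1e-9),np.cos(r)]
    else: d=np.r_[p,1]
    return T[:3,3],T[:3,:3]@d
def onz(n,u,v,z,c=None):
    o,d=ray(n,u,v,c); return o+d*(z-o[2])/d[2]
def down(yaw):  # tool down, y axis (closing line) at yaw deg in world
    a=np.radians(yaw); y=np.array([np.cos(a),np.sin(a),0]); z=np.array([0,0,-1.])
    return np.c_[np.cross(y,z),y,z]
def shot(name,cam="wrist"):
    c=arm.get_calibration(cam); im=arm.snapshot(cam); cv2.imwrite(f"pics/{name}.png",im[:,:,::-1]); np.save(f"pics/{name}.npy",c,allow_pickle=True)
E
python3 - <<'E'
from h import *
A=lambda x,y:(340+x/5.7-.4,150+y/5.7-.4); B=lambda x,y:(205+(x-399)/5.7-.4,130+y/5.7-.4)
P=lambda *a:print(*[np.round(x,4) for x in a])
for c in [(48,52),(346,52),(350,408),(48,408)]: P("box",onz("top",*A(*c),.085))
p,q=onz("top",*A(190,68),.123),onz("top",*A(222,252),.123);P("handle",p,q,(p+q)/2,np.linalg.norm(p-q))
P("hasp",onz("top",*A(105,350),.092),onz("top",*A(268,370),.093))
for uv,s in [(B(575,82),(249,203)),(B(650,350),(294,211))]:
    o,d=ray("top",*uv);o2,d2=ray("side",*s)
    t=np.linalg.lstsq(np.c_[d,-d2],o2-o,rcond=None)[0];P("wing",o+d*t[0],o2+d2*t[1])
for z in (.2,.22,.24,.26):
    p,q=onz("top",*B(575,82),z),onz("top",*B(650,350),z);P(z,p,q,(p+q)/2,np.linalg.norm(p-q))
E
```

```text
Traceback (most recent call last):
numpy._core._exceptions._UFuncNoLoopError: ufunc 'multiply' did not contain a loop with signature matching types (dtype('<U3'), dtype('float64')) -> None
```

Run:
```python
from h import *
A=lambda x,y:(340+x/5.7-.4,150+y/5.7-.4); B=lambda x,y:(205+(x-399)/5.7-.4,130+y/5.7-.4)
P=lambda n,*a:print(n,*[np.round(x,4) for x in a])
for c in [(48,52),(346,52),(350,408),(48,408)]: P("box",onz("top",*A(*c),.085))
p,q=onz("top",*A(190,68),.123),onz("top",*A(222,252),.123);P("handle",p,q,(p+q)/2,np.linalg.norm(p-q))
P("hasp",onz("top",*A(105,350),.092),onz("top",*A(268,370),.093))
for uv,s in [(B(575,82),(249,203)),(B(650,350),(294,211))]:
    o,d=ray("top",*uv);o2,d2=ray("side",*s)
    t=np.linalg.lstsq(np.c_[d,-d2],o2-o,rcond=None)[0];P("wing",o+d*t[0],o2+d2*t[1])
for z in (.2,.22,.24,.26):
    p,q=onz("top",*B(575,82),z),onz("top",*B(650,350),z);P(z,p,q,(p+q)/2,np.linalg.norm(p-q))
for t in (-10,180): print(arm.solve_ik([.55,-.15,.3],down(t)))
print(arm.get_calibration("wrist")["intrinsics"],arm.get_calibration("wrist")["cam_to_world"],arm.current_ee_pos())
```

```text
box [ 0.6408 -0.1177  0.085 ]
box [ 0.6441 -0.2644  0.085 ]
box [ 0.4686 -0.2661  0.085 ]
box [ 0.4657 -0.1195  0.085 ]
handle [ 0.6267 -0.1826  0.123 ] [ 0.5383 -0.1982  0.123 ] [ 0.5825 -0.1904  0.123 ] 0.0897
hasp [ 0.4937 -0.1462  0.092 ] [ 0.4855 -0.2249  0.093 ]
wing [0.6395 0.1751 0.2394] [0.6358 0.1727 0.2381]
wing [0.5224 0.1386 0.2394] [0.5205 0.1376 0.239 ]
0.2 [0.6487 0.1808 0.2   ] [0.5279 0.1431 0.2   ] [0.5883 0.1619 0.2   ] 0.1266
0.22 [0.6441 0.1779 0.22  ] [0.5251 0.1408 0.22  ] [0.5846 0.1594 0.22  ] 0.1246
0.24 [0.6394 0.175  0.24  ] [0.5223 0.1385 0.24  ] [0.5808 0.1568 0.24  ] 0.1227
0.26 [0.6347 0.1722 0.26  ] [0.5195 0.1362 0.26  ] [0.5771 0.1542 0.26  ] 0.1207
[-2.12560896e+01  1.96553220e+01  7.76722625e+01 -2.54444375e-14
  8.26724154e+01 -1.12560896e+01]
[-2.12560896e+01  1.96553220e+01  7.76722625e+01 -2.54444375e-14
  8.26724154e+01  1.58743910e+02]
[[309.70691629   0.         317.01919831]
 [  0.         309.70691629 201.28590564]
 [  0.           0.           1.        ]] [[ 0.26589294 -0.93424244 -0.23768045  0.23319762]
 [-0.96400094 -0.2581365  -0.06377881 -0.58351414]
 [-0.00176913  0.24608252 -0.96924727  0.38486036]
 [ 0.          0.          0.          1.        ]] [ 0.16651722 -0.60207229  0.21340784]
```

Run:
```python
from h import *
c=np.array([.5825,-.190]); 
arm.move_to([*c,.21],down(-80)); arm.grip(.05)
print(arm.current_t(),np.round(arm.current_joint_positions(),1))
arm.move_l([*c,.0995],feed=.12); print("F",arm.current_force(),arm.current_torque())
arm.grip(0); print(arm.current_width(),arm.current_t())
q0=np.array(arm.current_joint_positions()); 
for d in [25,50,70,76,79,81,83,85,87,89,91]:
    q=q0.copy(); q[5]-=d; arm.move_joints(q)
    print(d,np.round(arm.current_torque(),2),np.round(arm.current_force(),1),round(arm.current_tau()[5],2),round(arm.current_t(),2))
    if abs(arm.current_torque()[2])>.9: break
```

```text
2.975 [-23.6  27.5  79.2  -0.   73.3  56.4]
F [ 0.60524343 -0.66239925  0.3029867 ] [ 0.01161778 -0.01904265 -0.02304736]
0.01562368263604107 4.6583
25 [-0.02  0.05  0.12] [-0.2 -1.9 -0.3] -0.72 5.17
50 [-0.23  0.14  0.14] [-0.8 -2.1  0.2] -0.65 5.67
70 [-0.3   0.11  0.1 ] [-0.2 -2.3 -1. ] -0.83 6.12
76 [-0.39  0.07  0.18] [-1.2 -3.8  0.2] -1.22 6.37
79 [-0.45  0.15  0.13] [-0.2 -2.4  0.7] -0.47 6.62
81 [-0.54  0.16 -0.04] [ 0.1 -3.4 -0.4] -0.38 6.87
83 [-0.6   0.02 -1.22] [-0.2 -2.8  0.5] -1.59 7.12
```

Run:
```python
from h import *
arm.grip(.05); p=arm.current_ee_pos(); arm.move_l([p[0],p[1],.16],feed=.2)
arm.move_to([.515,-.21,.21],down(-6)); arm.grip(0); shot("w1"); print(arm.current_t())
```

```text
9.575
```

View pics/w1.png

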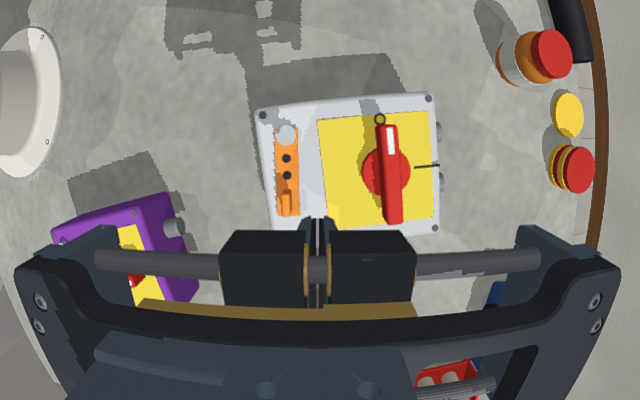

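The handle now points to +y, at the ring mark (380,119), so it is off. The hasp pivot is at (286,133) and the tab at about (287,203).

Run:
```python
from h import *
c=np.load("pics/w1.npy",allow_pickle=True).item()
p=onz("wrist",286,133,.094,c)[:2]; t=onz("wrist",287,203,.103,c)[:2]
b,e=onz("wrist",387,127,.123,c),onz("wrist",394,223,.123,c); print("bar",b,e,np.degrees(np.arctan2(*(b-e)[1::-1])))
d=t-p; phi=np.degrees(np.arctan2(-d[0],-d[1])); print(p,t,np.linalg.norm(d),phi)
p=(p+np.array([.4937,-.1462]))/2
def pose(ph,off):
    a=np.radians(ph); u=np.array([-np.sin(a),-np.cos(a)]); n=np.array([-np.cos(a),np.sin(a)])
    return np.r_[p+.062*u-off*n,.0985],down(-ph)
s,Rm=pose(6,.034); print("start",s)
arm.move_to([s[0],s[1],.15],Rm); arm.move_l(s,feed=.12); print(arm.current_force())
for ph in [6,20,35,50,65,78,86,90,92,94,96,98]:
    x,Rm=pose(ph,.0185); arm.move_to(x,Rm)
    F=np.array(arm.current_force()); print(ph,np.round(F,1),round(arm.current_t(),2))
    if ph>85 and np.linalg.norm(F)>15: break
```

```text
bar [ 0.5805981  -0.14823056  0.123     ] [ 0.58188349 -0.23336003  0.123     ] 90.86505865158998
[ 0.4928995  -0.14566429] [ 0.48680057 -0.20984384] 0.06446868876886101 5.428470960889039
start [ 0.52063273 -0.21114647  0.0985    ]
[-0.12961656  0.65108807  0.21402173]
6 [ 1.2 -0.7  0.9] 10.76
20 [-0.6  0.4  0.3] 11.1
35 [ 0.5 -0.5  0.3] 11.46
50 [0.  0.6 0.3] 11.82
65 [ 1.1 -0.1  0.5] 12.2
78 [-0.1  0.2  0.3] 12.55
86 [-1.  -0.  -0.6] 12.82
90 [ 0.3  0.2 -0.1] 13.07
92 [-0.1 -0.4  0.2] 13.32
94 [ 0.1 -7.5 -1.8] 13.57
96 [ -6.7 -26.5  -4.7] 13.82
```

Run:
```python
from h import *
x=np.array(arm.current_ee_pos()); arm.move_l(x+[.0,-.015,0],feed=.1); arm.move_l(x+[.0,-.015,.2],feed=.25)
shot("w2")
arm.move_to([.581,.157,.32],down(107)); arm.grip(.05); shot("w3"); print(arm.current_t(),np.round(arm.current_joint_positions(),1))
a=cv2.imread("pics/w2.png");b=cv2.imread("pics/w3.png")
cv2.imwrite("pics/w23.png",np.vstack([a[60:300,:],b[:340]]))
```

```text
18.6 [  9.4  21.8  71.3  -0.   87.  -97.6]
```

View pics/w23.png

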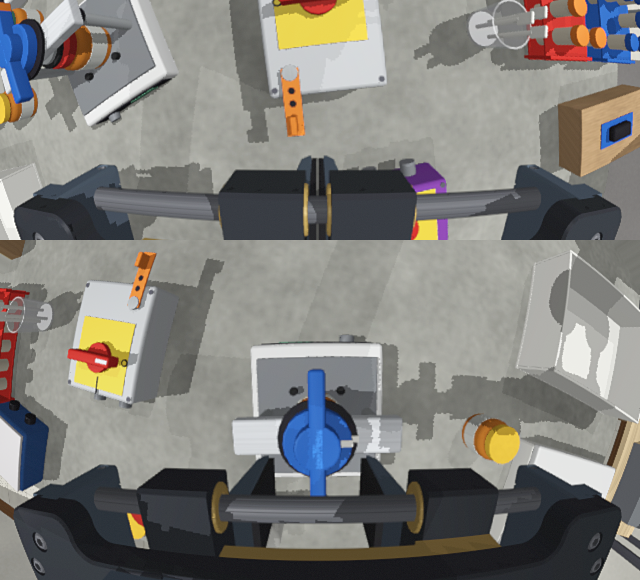

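The upper picture shows the hasp standing square out. The lower one shows the blue wing running vertically at column 316–317, aligned with the grip, with its tip at (316,130). The white marks line up at about (345,200).

Run:
```python
from h import *
c=np.load("pics/w3.npy",allow_pickle=True).item()
for z in (.235,.24):
    b,m=onz("wrist",316,131,z,c),onz("wrist",317,240,z,c); d=(m-b)[:2];d/=np.linalg.norm(d)
    print(z,b,m,np.degrees(np.arctan2(d[1],d[0])),"centre",b[:2]+.065*d)
```

```text
0.235 [0.52050758 0.1381159  0.235     ] [0.61115966 0.1666231  0.235     ] 17.45670537918275 centre [0.58251393 0.15761493]
0.24 [0.52039446 0.13809495 0.24      ] [0.60927911 0.16604635 0.24      ] 17.456705379182733 centre [0.58240081 0.15759398]
```

Run:
```python
from h import *
import json
c=[.582,.1575]
arm.move_l([*c,.25],down(107.45),feed=.15)
for z in (.235,.231,.228,.226):
    arm.move_l([*c,z],feed=.06); F=arm.current_force(); print(z,np.round(F,1))
    if F[2]>6: arm.move_l([*c,z+.002],feed=.06); z+=.002; break
arm.grip(0); print(arm.current_width(),arm.current_grasp_force(),np.round(arm.current_force(),1),arm.current_t())
z0=arm.current_ee_pos()[2]; json.dump([c,z0],open("k.json","w"))
shot("k000")
for a in [.2,.4,.6,.8,1.0,1.1,1.2]:
    arm.move_to([*c,z0-.0035*a],down(107.45-np.degrees(a)))
    print(a,np.round(arm.current_torque(),2),np.round(arm.current_force(),1),round(arm.current_tau()[5],2),round(arm.current_t(),2))
shot("k120")
a=cv2.imread("pics/k000.png");b=cv2.imread("pics/k120.png")
cv2.imwrite("pics/k.png",np.hstack([cv2.resize(i[80:270,220:420],None,fx=2,fy=2) for i in (a,b)]))
```

```text
0.235 [ 0.2 -0.8  0.3]
0.231 [-0.8  0.6  0.6]
0.228 [-3.3 -0.7 14.4]
0.03917889337845194 29.999635219573975 [ 0.4 -1.  -1.4] 20.6917
0.2 [-0.67 -0.17 -0.05] [ 0.1 -4.1  0.9] 1.49 21.06
0.4 [-0.9  -0.15 -0.1 ] [ 0.5 -5.4  0.3] 0.88 21.38
0.6 [-1.28 -0.13 -0.07] [-0.3 -7.5  1.5] 0.89 21.69
0.8 [-1.52 -0.   -0.05] [-0.3 -9.   0.7] 0.87 22.01
1.0 [-1.73  0.05 -0.13] [ -1.5 -10.4   1.6] 0.88 22.32
1.1 [-1.91  0.21 -0.08] [ -1.7 -10.5   3.3] 0.87 22.57
1.2 [-2.04  0.33 -0.04] [ -2.6 -12.1   2.9] 0.88 22.82
```

View pics/k.png

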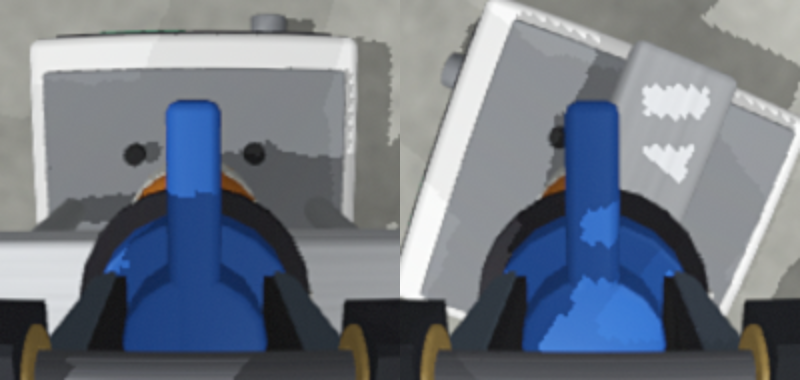

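Grip width is 39 mm, so I'm holding the knob's round hub. The right-hand crop shows the wing still aligned with the tool while the scene has turned, so the knob is turning. I'll relieve the side force and then go on in fine steps, averaging the torque readings.

```bash
cat >> h.py <<'E'
import json
def avg(n=8):
    L=[]
    for _ in range(n): L.append(np.r_[arm.current_force(),arm.current_torque()]); arm.sleep(.008)
    return np.mean(L,0)
def turn(a,c,zoff):
    arm.move_to([*c,zoff-.0035*a],down(107.45-np.degrees(a))); return avg()
E
python3 - <<'E'
from h import *
c,z0=json.load(open("k.json"))
f=avg(); print(np.round(f,2))
c[1]-=.001; f2=turn(1.2,c,z0); print("shift -1mm y",np.round(f2,2),arm.current_t())
dfy=f2[1]-f[1]
if dfy>1: 
    c[1]-=min(.003,max(0,-f2[1]/dfy*.001)); print(c)
base=[]
for a in np.arange(1.26,2.05,.06):
    f=turn(a,c,z0); print(round(a,2),np.round(f,2),round(arm.current_t(),2))
    base.append(f[5])
    if f[5]>.1 or f[2]>12: break
json.dump([c,z0,a],open("k.json","w"))
E
```

```text
[ -2.48 -11.34   3.01  -2.03   0.29  -0.03]
shift -1mm y [-3.   -6.11  2.79 -1.06  0.35  0.01] 23.2583
[0.582, np.float64(0.15533249807160943)]
1.26 [-4.62  1.93  2.79  0.39  0.68 -0.04] 23.57
1.32 [-5.28  2.02  3.21  0.4   0.83 -0.03] 23.89
1.38 [-5.58  1.8   3.63  0.35  0.88 -0.02] 24.21
1.44 [-6.37  1.41  3.98  0.32  0.96 -0.04] 24.52
1.5 [-6.64  1.22  4.2   0.26  1.   -0.03] 24.84
1.56 [-6.92  1.    5.14  0.23  1.07 -0.04] 25.16
1.62 [-6.99  1.23  4.87  0.2   1.15 -0.06] 25.48
1.68 [-7.62  0.79  5.23  0.17  1.23 -0.02] 25.79
1.74 [-8.15  0.41  5.5   0.14  1.32 -0.05] 26.11
1.8 [-8.64  0.76  6.07  0.15  1.37 -0.04] 26.43
1.86 [-9.18  0.45  6.12  0.13  1.44 -0.02] 26.74
1.92 [-9.46  0.55  6.32  0.11  1.53 -0.03] 27.06
1.98 [-10.02   0.86   6.6    0.11   1.61  -0.04] 27.38
2.04 [-9.93  0.48  7.05  0.14  1.68 -0.04] 27.69
```

Run:
```python
from h import *
c,z0,a=json.load(open("k.json"))
c[0]-=.0017; z0+=.0008
f=turn(a,c,z0); print("recentred",np.round(f,2))
while a<3.3:
    a+=.06
    f=turn(a,c,z0); print(round(a,2),np.round(f,2),round(arm.current_t(),2))
    if f[5]>.05 or f[2]>12: break
json.dump([c,z0,a],open("k.json","w")); shot("k2")
```

```text
recentred [  2.89   2.09 -11.64   0.34  -0.64   0.1 ]
2.1 [ 3.820e+00  3.180e+00 -1.702e+01  5.300e-01 -8.500e-01 -1.000e-02] 28.32
2.16 [  3.85   3.74 -17.76   0.57  -0.84   0.03] 28.64
2.22 [  3.42   3.89 -17.57   0.64  -0.78   0.02] 28.96
2.28 [ 3.110e+00  3.910e+00 -1.778e+01  6.700e-01 -7.200e-01  1.000e-02] 29.27
2.34 [  2.7    4.26 -17.69   0.7   -0.65   0.02] 29.59
2.4 [  2.27   5.17 -16.48   0.79  -0.46   0.06] 29.91
```

Run:
```python
from h import *
c,z0,a=json.load(open("k.json"))
z0-=.0006
f=turn(a,c,z0); print("rez",np.round(f,2))
for i in range(6):
    a+=.05
    f=turn(a,c,z0); print(round(a,2),np.round(f,2),round(arm.current_t(),2))
    if f[5]>.3 or abs(f[2])>20: break
json.dump([c,z0,a],open("k.json","w"))
```

```text
rez [-1.07  5.28 -8.98  0.91  0.12  0.08]
2.45 [-1.37  5.2  -6.91  0.9   0.23  0.22] 30.59
2.5 [-2.74  5.42 -4.05  1.    0.48  0.07] 30.91
2.55 [-3.71  5.74 -2.02  1.03  0.62  0.08] 31.23
2.6 [-5.14  6.09  0.31  1.11  0.89 -0.06] 31.54
2.65 [-6.6   6.78  2.25  1.17  1.08 -0.05] 31.86
2.7 [-7.86  6.77  5.75  1.19  1.37 -0.1 ] 32.17
```

Run:
```python
from h import *
c,z0,a=json.load(open("k.json"))
c[0]-=.001; c[1]+=.0009; zf=z0-.0035*2.6
for i in range(6):
    a+=.05
    f=turn(a,c,zf+.0035*a); print(round(a,2),np.round(f,2),round(arm.current_t(),2))
    if f[5]>.1: break
json.dump([c,zf,a],open("k.json","w")); shot("k3"); shot("s3","side")
A=cv2.imread("pics/k120.png");b=cv2.imread("pics/k3.png");s=cv2.imread("pics/s3.png")
cv2.imwrite("pics/kk.png",np.hstack([cv2.resize(A[80:270,220:420],None,fx=1.3,fy=1.3),cv2.resize(b[80:270,220:420],None,fx=1.3,fy=1.3),cv2.resize(s[170:270,210:340],(260,247)[0:2])]))
```

```text
2.75 [-1.36  0.69  3.27  0.13  0.29 -0.09] 32.49
2.8 [-2.67  0.96  7.11  0.14  0.45 -0.13] 32.81
2.85 [-3.35  1.3   8.13  0.21  0.56 -0.15] 33.12
2.9 [-3.33  1.12  8.46  0.18  0.59 -0.12] 33.44
2.95 [-2.79  0.68  7.39  0.22  0.54 -0.06] 33.76
3.0 [-2.6   1.25  6.38  0.28  0.46  0.05] 34.08
```

View pics/kk.png

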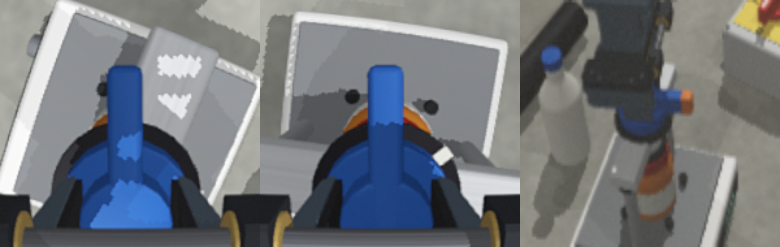

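The middle crop shows the white collar mark about 35° behind the knob. The torque has run through a whole detent period, so that is one click. I'll load it slightly to confirm it is tight, then release and inspect.

Run:
```python
from h import *
c,zf,a=json.load(open("k.json"))
for i in range(3):
    a+=.04
    f=turn(a,c,zf+.0035*a); print(round(a,2),np.round(f,2))
    if f[5]>.13: break
arm.grip(.056); p=np.array(arm.current_ee_pos()); arm.move_l([p[0],p[1],p[2]+.09],feed=.12); shot("k4"); print(arm.current_t())
s=cv2.imread("pics/k4.png");cv2.imwrite("pics/k4c.png",cv2.resize(s[60:300,180:460],None,fx=2.4,fy=2.4))
```

```text
3.04 [-2.31  1.69  5.95  0.36  0.45  0.13]
35.9083
```

View pics/k4c.png

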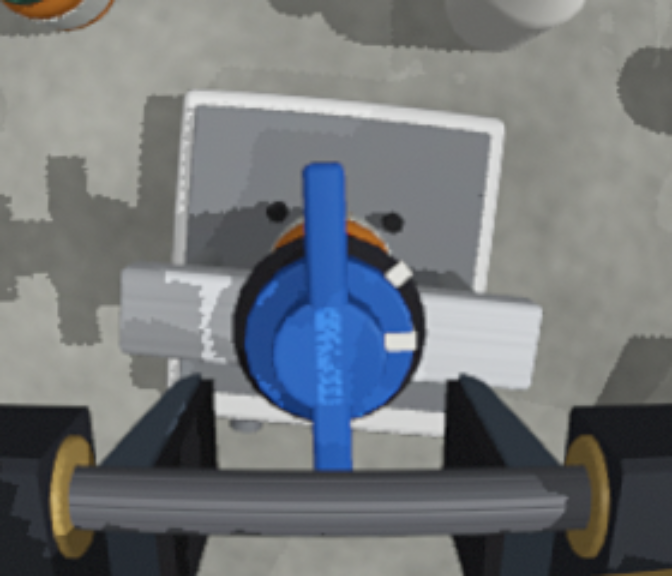

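The crop shows the collar mark one notch (about 36–40°) behind the knob mark. The screw stayed at about 2.4 rad, where the pad went tight, so the clamp is tight with a single click and the gripper is clear.

```bash
python3 -c "
from rig import arm
print(arm.sign_off())"
```

```text
the job is handed in; nothing more can be done
None
```

I turned the isolator fully to off, then swung the hasp out to its stop, then tightened the clamp knob to one click, and handed the job in at about 36 s; no result came back from the judging.

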